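# Hold the engraver hood at its balance point

## Robot

A 6-joint arm with a two-finger parallel gripper is mounted at the origin on the work surface. World frame = base frame: x ahead of the robot, y to its left, z up, the work surface at z = 0. Lengths are in m, angles in rad, forces in N, time in s.
With the tool pointing down it reaches from about 0.275 to 1 m from the base axis. Payload 8.4 kg.
Tool frame: the origin (TCP) lies on the centre line of the jaws, within the pads' length; the fingertips stand 17 mm ahead of it and the grasp point (between the pads) lies 2 mm behind it (bot.tcp_to_tips is the z of the fingertips in the tool frame, in m); z points along the fingers, y is the line along which they close (so a half turn about z gives the same grasp; the last joint's range is limited). The gripper opens to 85 mm and grips with 20 to 120 N. Pads are 22 mm wide; open, the fingers measure 114 mm over their backs; the gripper's body (76 mm by 85 mm) begins 54 mm behind the grasp point. The pads swing forward as they close: fully open they stand 13 mm farther back than shut.
Start: joints at [1.229, 0.353, 1.633, -0, 1.155, -0.002], TCP at [0.208, 0.589, 0.226] pointing down, gripper open.
Joint ranges: [-2.63, 2.63], [-0.92, 2.1], [0.06, 2.66], [-1.3, 4.44], [0, 2.69], [-3.02, 3.02]. Speed limits (rad/s): [2.22, 2.22, 2.79, 3.14, 3.14, 3.14].

## Interface

Orientations are given as a unit quaternion [x, y, z, w].
In Python, from workcell import bot, hand, kinematics, get_obs, vision, hand_in gives the robot as it stands. The module is installed in compiled form; this text tells all that it offers. Calls block until the motion is done:
- bot.reach(position, orientation): joint-space move of the TCP to a pose.
- bot.servo_line(position, ori=None, velocity=0.15): straight line of the TCP; ori=None keeps the orientation; velocity is the mean speed in m/s.
- bot.goto_joints(angles): joint-space move.
- hand.move_gripper(opening, strength=None): finger opening in m; strength is the grip in N (None keeps the last); returns when the fingers have stopped.
- bot.dwell(seconds).
- kinematics.solve_ik(position, orientation): joint angles nearest the present ones, or None.
- get_obs(): the state.
- vision.read_camera(name): name is "scene" or "top" or "wrist"; returns a dict with "frame" (420x560x3 uint8, red, green, blue), "intrinsics" (3x3 intrinsics, pixels), "view" (4x4, takes a point from world to camera coordinates). Camera axes: x right, y down, z forward; pixel columns grow to the right and rows downward; lengths in m; the calibration is good to about 2 mm. A picture is of the moment at which its call begins. There is no depth.
A pose or a line that the arm cannot do raises bot.IKError and nothing moves.
- hand_in(): hands the job in; it is judged then, once.
The state is a dict: "time_s": time; "joint_pos": joint angles; "joint_vel": joint speeds; "joint_efforts": joint torques, N m; "position": TCP position; "orientation": TCP orientation; "wrist_force": force on the tool from outside, world axes, zero at the start; "ft_torque": the same for the moment, N m; "gripper_width": finger opening in m; "grip_force": force on a finger pad.
Only numpy, scipy, OpenCV 4.12 (cv2) and the standard library are available. Lean on these libraries where they do the work, as an engineer would, in place of code of your own. Each camera call takes 0.05 s, during which the arm holds its last target. There are 200 camera calls.

## Task

The gas springs of the small engraver's hood are to be adjusted: take the steel weight off the hood and stand it upright in the aluminium tray, without dropping it, beside the one already there. Then lift the hood by its bar a little past its balance point, where the springs begin to carry it up (do not let it run up to its stop), ease it back and finish holding the bar with the hood still, just below the balance point (about five to ten degrees short of it). Leave everything else where it is; the program ends while holding.

Things in the scene. Friction and masses are not known exactly. Their poses are not given: they have to be found in the camera images.
- engraver: The engraver's fixed case, a white open-topped box 250 (x) x 330 (y) x 90 mm high, with a red-framed amber hood on top; it does not move. Origin: centre of its underside. Its x axis points from the front (bar side, nearer the robot) to the hinge side; z up.
- hood (a joint): Hood angle, rad: 0 closed and level, grows as the front edge rises, stop at 1.45. Plate 250 x 330 x 12 mm, 1.46 kg; closed, its top is 102.5 mm above the bench. Gas springs balance it at 0.90 rad: below that it falls shut (lift at the bar 2.9 N closed, 0.7 N at 0.78 rad), above it rises by itself to the stop (1 N at 1.05 rad, more higher up).
- hood_hinge (a point): Point on the hinge axis, middle of the hood's far edge, 90.5 mm above the bench (125 mm along the case's +x from its centre). The axis runs along the case's y. Seen from the hinge with the hood closed, the bar's centre is 220 mm towards the front and 47 mm up.
- pull_bar (a point): Hood's round steel pull bar, 14 mm diameter, 130 mm long along the case's y, on two 10 mm posts 60 mm either side of its middle; axis 35 mm above the hood's top, 30 mm in from the front edge. This point: bar centre; it turns with the hood (axes as the case's when closed). It can turn between the pads: pinch it from above and follow its arc with the gripper kept upright.
- weight: Loose steel hold-down weight standing on the closed hood: round base 44 mm diameter and 30 mm high, neck 16 mm diameter, round grip knob 26 mm diameter from 44 to 62 mm above its underside; 0.25 to 0.5 kg. Origin: centre of the underside, z up.
- tray: Fixed open aluminium tray 120 (x) x 190 (y) x 30 mm high, walls and floor 4 mm. Origin: centre of its underside; its y is the long way. One weight already stands in its -y half; its +y half is empty (about 45 mm from the middle is the free place).
- spare_weight: The other weight, same make as the first, already standing in the tray's -y half; leave it. Origin: centre of the underside.
- disc_pile: Bystander, leave it: pile of cut white discs, one solid pile 60 mm across, 18 mm high. Origin at the underside.
- driver: Bystander, leave it: black-handled screwdriver lying flat. Origin at the underside.
- jar: Bystander, leave it: glass jar, 60 mm across, 90 mm high. Origin at the underside.
- offcut: Bystander, leave it: plywood offcut 120 x 180 x 6 mm with four round holes, lying flat. Origin at the underside.
- tape_roll: Bystander, leave it: cardboard tape core, 90 mm across, 25 mm high. Origin at the underside.
- gauge_block: Bystander, leave it: aluminium block 50 x 30 x 20 mm. Origin at the underside.
- mug: Bystander, leave it: white mug, 80 mm across, 90 mm high. Origin at the underside.
Things that resemble listed ones, but are neither listed nor needed, are in the scene too. Of the things shaped like the tray, the aluminium one is meant. Leave any green look-alike of the weight alone.

How it is judged:
On the way, in this order (a step that is already met when the one before it is completed fails the run):
1. the weight stands upright in the tray, let go (x of weight in the frame of tray between -0.045 and 0.045 m and y of weight in the frame of tray between -0.08 and 0.08 m and z of weight in the frame of tray below 0.012 m and angle between weight's own z axis and vertical below 0.1 rad and contact force between the fingers and weight below 0.05 N and linear speed of weight below 0.03 m/s), for 0.2 s.
2. the hood, held by its bar, is raised past its balance point (value of joint hood above 0.94 rad and contact force between the fingers and hood_c1 above 0.1 N), for 0.1 s.
At the end, for the whole second after the job is handed in: The gripper holds the bar (contact over 0.1 N) with the hood still between 0.66 and 0.88 rad, just below its balance point at 0.90 rad; the weight stands upright on the tray's floor, let go (all of step 1 and value of joint hood between 0.66 and 0.88 rad and velocity of joint hood between -0.05 and 0.05 rad/s and contact force between the fingers and hood_c1 above 0.1 N); the arm keeps its last pose, push and grip.
It fails at once if the hood is lifted before the weight is off it and down in the tray (value of joint hood above 0.12 rad and height (world z) of weight above 0.05 m).
It fails at once if the hood runs up to its stop (value of joint hood above 1.36 rad).
It fails at once if the weight is dropped (linear speed of weight above 0.7 m/s and contact force between the fingers and weight below 0.05 N).
It fails at once if something else on the bench is disturbed (distance of any of spare_weight, disc_pile, driver, jar, offcut, tape_roll, gauge_block, mug from where it was at the start of the episode above 0.03 m).
It also fails if it takes over 58 s, if anything falls off the work surface, if the arm or the gripper's body presses on something with over 40 N, if the wrist force passes 120 N, or if a joint passes its speed limit or range.

## Working session

There is one attempt and no reset: what is moved stays moved. The work goes in short steps, each a Python script; the robot and the scene stay as the last script left them, time stands still between calls to the robot, and variables do not carry over. Pictures are saved under pics/ and viewed, at most 10 in all, crops included, and the job is handed in when it is done.

```bash
mkdir -p pics
cat > h.py <<'E'
import numpy as np, cv2
from workcell import bot, hand, kinematics, get_obs, vision, hand_in
def ray(c,u,v,z):
    K=np.array(c["intrinsics"]);V=np.array(c["view"]);R=V[:3,:3];t=V[:3,3]
    d=R.T@np.linalg.solve(K,[u,v,1.]);o=-R.T@t
    return o+d*(z-o[2])/d[2]
def proj(c,p):
    K=np.array(c["intrinsics"]);V=np.array(c["view"]);q=K@(V[:3,:3]@np.array(p)+V[:3,3]);return q[:2]/q[2]
E
python3 - <<'E'
from h import *
o=get_obs();print(o['time_s'],o['orientation'],o['position'],bot.tcp_to_tips)
import pickle
cs={}
for n in("top","scene"):
    c=vision.read_camera(n);cs[n]=c
    cv2.imwrite(f"pics/{n}0.png",c["frame"][:,:,::-1])
pickle.dump(cs,open("c0.pkl","wb"))
E
```

```text
0.0 [ 1.69080324e-01  9.85602042e-01 -6.66978882e-04 -1.21966862e-04] [0.2081373  0.58881611 0.22578019] 0.017
```

View pics/top0.png

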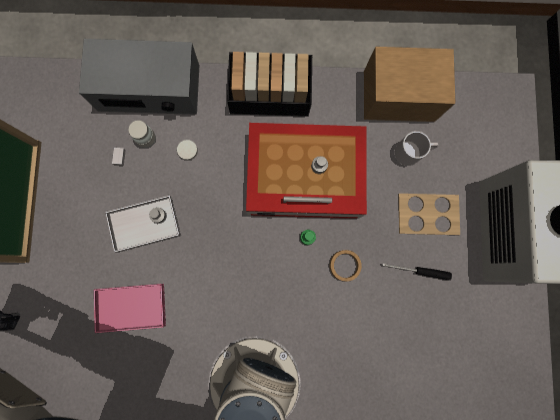

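View pics/scene0.png

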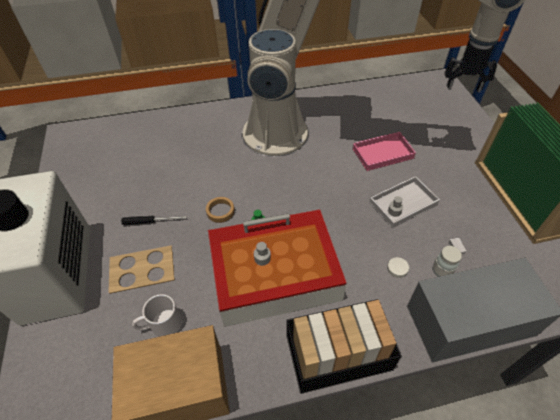

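The top view shows these candidates. For the weight there is steel on the hood (320,164), the spare in the tray (157,215) and a green look-alike (308,238). For the tray there is aluminium (143,223) and pink (130,308). I choose the steel one on the hood and the aluminium tray. The bar is at (308,200). Next I measure and check with a crop.

Run:
```python
from h import *
import pickle
cs=pickle.load(open("c0.pkl","rb"));c=cs["top"];f=c["frame"];hsv=cv2.cvtColor(f,cv2.COLOR_RGB2HSV)
def big(m,x0,y0,x1,y1):
    k=np.zeros_like(m);k[y0:y1,x0:x1]=m[y0:y1,x0:x1]
    cn,_=cv2.findContours(k,cv2.RETR_EXTERNAL,cv2.CHAIN_APPROX_NONE)
    return max(cn,key=cv2.contourArea)
red=((hsv[...,0]<5)|(hsv[...,0]>174))&(hsv[...,1]>180)&(hsv[...,2]>60)
r=big(red.astype(np.uint8)*255,235,110,380,225);rr=cv2.minAreaRect(r);print("hood",rr)
print([ray(c,*p,.1025).round(4) for p in cv2.boxPoints(rr)])
gray=((hsv[...,1]<60)&(hsv[...,2]>80)).astype(np.uint8)*255
b=big(gray,270,190,345,212);q=cv2.minAreaRect(b);print("bar",q,[ray(c,*p,.1375).round(4) for p in cv2.boxPoints(q)],ray(c,*q[0],.1375))
w=big(gray,300,145,340,185);print("w",cv2.minEnclosingCircle(w),cv2.boundingRect(w))
t=big(((hsv[...,1]<40)&(hsv[...,2]>140)).astype(np.uint8)*255,95,185,190,260);q=cv2.minAreaRect(t);print("tray",q,[ray(c,*p,.03).round(4) for p in cv2.boxPoints(q)],ray(c,*q[0],.03))
print("cam",-np.array(c["view"])[:3,:3].T@np.array(c["view"])[:3,3])
A=cv2.resize(f[140:220,240:370],(780,480),interpolation=cv2.INTER_CUBIC)
B=cv2.resize(f[190:260,95:190],(380,280),interpolation=cv2.INTER_CUBIC)
s=cs["scene"]["frame"]
C=cv2.resize(s[235:275,240:290],(400,280)[:2],interpolation=cv2.INTER_CUBIC)
A=cv2.resize(A,(520,320))
out=np.zeros((600,780,3),np.uint8);out[:320,:520]=A;out[320:,:380]=B;out[320:,380:]=C
cv2.imwrite("pics/crop.png",out[:,:,::-1])
```

```text
hood ((306.79522705078125, 168.34823608398438), (119.22830963134766, 87.50287628173828), 1.847610354423523)
[array([0.474 , 0.0353, 0.1025]), array([0.7219, 0.0357, 0.1025]), array([ 0.721 , -0.3001,  0.1025]), array([ 0.4721, -0.2911,  0.1025])]
bar ((307.4906311035156, 199.2900390625), (47.10452651977539, 4.481539249420166), 1.847610354423523) [array([ 0.4971, -0.0669,  0.1375]), array([ 0.5092, -0.067 ,  0.1375]), array([ 0.5085, -0.1928,  0.1375]), array([ 0.4964, -0.1925,  0.1375])] [ 0.50281898 -0.12974647  0.1375    ]
w ((319.5, 163.94444274902344), 7.77668571472168) (312, 157, 16, 15)
tray ((143.40042114257812, 223.1265869140625), (40.259788513183594, 63.835914611816406), 75.0685806274414) [array([0.4683, 0.4364, 0.03  ]), array([0.521 , 0.2626, 0.03  ]), array([0.4089, 0.2266, 0.03  ]), array([0.3576, 0.3986, 0.03  ])] [0.43854208 0.33128414 0.03      ]
cam [ 0.30924482 -0.02656729  1.30000913]
```

View pics/crop.png

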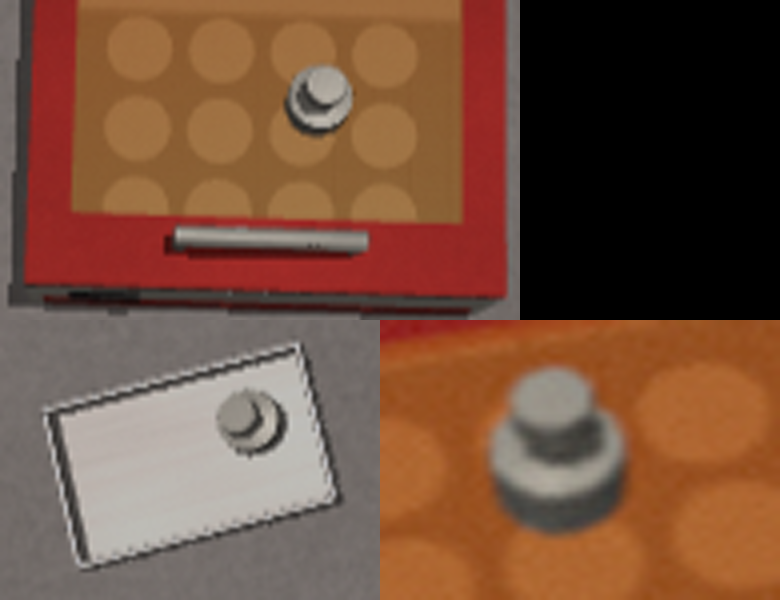

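The crop shows round steel bodies with knobs: the hood weight's knob top is at top (321.5,161.8) and scene (261.5,245.7). The spare stands in the tray's right (-y) half, and the left half is free. I triangulate, then hover over the weight with the wrist camera.

```bash
cat >> h.py <<'E'
def quat(yaw):  # tool down, closing line at angle yaw
    p=(yaw+np.pi/2)/2; return [np.cos(p),np.sin(p),0.,0.]
E
python3 - <<'E'
from h import *
import pickle
cs=pickle.load(open("c0.pkl","rb"))
print(ray(cs["top"],321.5,161.75,.1645),ray(cs["scene"],261.5,245.7,.1645))
print("spare",ray(cs["top"],95+240/4,190+(412-320)/4,.066))
p=ray(cs["top"],321.5,161.75,.1645)
hand.move_gripper(.06,40)
bot.reach([p[0],p[1],.30],quat(0.))
c=vision.read_camera("wrist");pickle.dump(c,open("w1.pkl","wb"))
cv2.imwrite("pics/w1.png",c["frame"][:,:,::-1]);print(proj(c,[p[0],p[1],.1645]),get_obs()["time_s"],get_obs()["position"])
E
```

```text
[ 0.59961383 -0.16291777  0.1645    ] [ 0.60482069 -0.16181336  0.1645    ]
spare [0.46418628 0.290714   0.066     ]
[274.46189864 197.28781205] 3.5083 [ 0.59978168 -0.16221931  0.29990714]
```

View pics/w1.png

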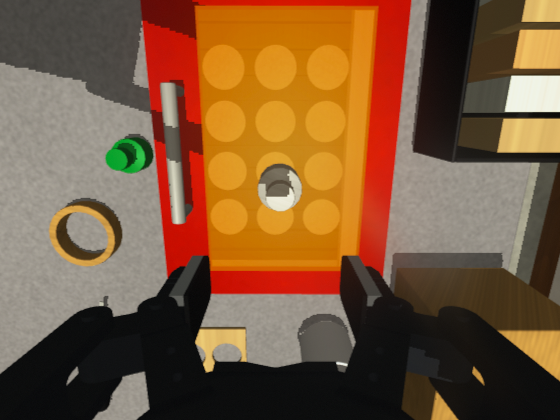

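Wrist view: the weight's base disc is at about (280,187) with a shadowed knob in it, and the bar runs from (170,84) to (179,222). I compute positions from these and refine with masks.

Run:
```python
from h import *
import pickle
c=pickle.load(open("w1.pkl","rb"));hsv=cv2.cvtColor(c["frame"],cv2.COLOR_RGB2HSV)
m=(hsv[...,1]<90).astype(np.uint8)*255
def blob(x0,y0,x1,y1):
    k=np.zeros_like(m);k[y0:y1,x0:x1]=m[y0:y1,x0:x1]
    return max(cv2.findContours(k,cv2.RETR_EXTERNAL,cv2.CHAIN_APPROX_NONE)[0],key=cv2.contourArea)
w=blob(245,150,315,225);print(cv2.minEnclosingCircle(w),cv2.boundingRect(w))
(u,v),r=cv2.minEnclosingCircle(w)
print("w",ray(c,u,v,.1325),ray(c,u,v,.1645),"r",ray(c,u+r,v,.1325)-ray(c,u,v,.1325))
b=blob(155,75,195,230);q=cv2.minAreaRect(b);bp=cv2.boxPoints(q);print("bar",q,ray(c,*q[0],.1375),[ray(c,*x,.1375).round(4) for x in bp])
v=c["view"];print("cam",-np.array(v)[:3,:3].T@np.array(v)[:3,3], proj(c,[.5996,-.1629,.1025]),proj(c,[.5996,-.1629,.1325]))
A=cv2.resize(c["frame"][150:225,240:320],(640,600),interpolation=cv2.INTER_CUBIC);A=cv2.convertScaleAbs(A,alpha=1.3)
cv2.imwrite("pics/w1c.png",A[:,:,::-1])
```

```text
((279.5, 187.0), 23.436182022094727) (258, 164, 44, 47)
w [ 0.60447981 -0.16050995  0.1325    ] [ 0.60403144 -0.15358519  0.1645    ] r [2.29463790e-02 4.99247151e-05 0.00000000e+00]
bar ((175.96395874023438, 152.6605682373047), (141.03819274902344, 22.588281631469727), 86.08842468261719) [ 0.50729271 -0.12682341  0.1375    ] [array([ 0.498 , -0.0658,  0.1375]), array([ 0.5181, -0.0645,  0.1375]), array([ 0.5177, -0.1954,  0.1375]), array([ 0.4952, -0.197 ,  0.1375])]
cam [ 0.60005709 -0.09220427  0.44814722] [274.56338014 183.22963234] [274.51214379 189.37568054]
```

View pics/w1c.png

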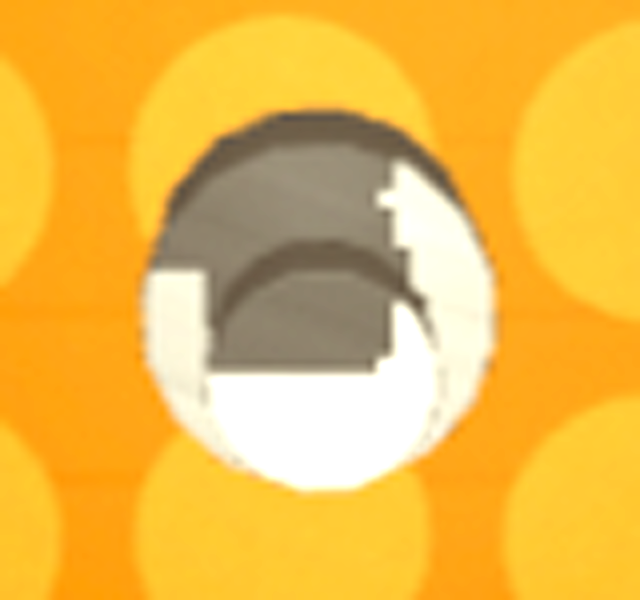

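The crop shows the knob's top disc centred at about (280,197.5) in the wrist image, so the weight is at roughly (0.604,-0.1625), which agrees with the scene camera. I grasp and lift it.

Run:
```python
from h import *
x,y=.604,-.1625
bot.servo_line([x,y,.157],velocity=.12)
print(get_obs()["wrist_force"])
hand.move_gripper(.01,60)
o=get_obs();print(o["gripper_width"],o["grip_force"],o["wrist_force"],o["time_s"])
bot.servo_line([x,y,.26],velocity=.1)
o=get_obs();print(o["gripper_width"],o["grip_force"],o["wrist_force"],o["time_s"])
c=vision.read_camera("wrist");cv2.imwrite("pics/w2.png",c["frame"][:,:,::-1])
```

```text
[ 0.63393945  0.04124781 -0.12459187]
0.02012800128975602 58.52967093283951 [-2.23690175 -0.11683192  5.70522407] 5.3333
0.020195621102408256 58.83712597307749 [ 0.24236899  0.19585264 -3.55322663] 6.5167
```

View pics/w2.png

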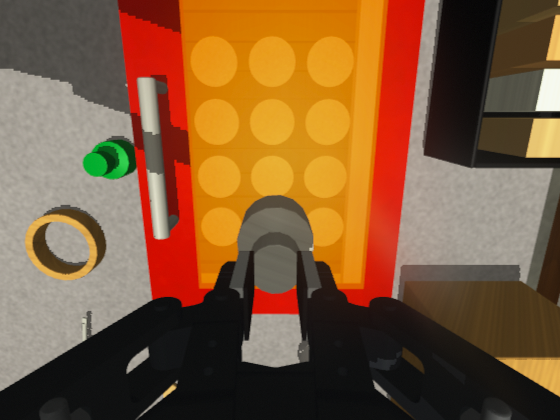

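The wrist view shows the knob held between the fingers, but the width reads 20 mm against an expected 26. I check whether it sits off-centre in the pads by comparing projections.

Run:
```python
from h import *
c=vision.read_camera("wrist");o=get_obs();p=np.array(o["position"]);print(p,o["ft_torque"])
for dy in(-.008,0,.008,.015):
  for dz in(.0075,-.0245,-.0545): print(dy,dz,proj(c,p+[0,dy,dz]).round(1), end=' ')
  print()
hsv=cv2.cvtColor(c["frame"],cv2.COLOR_RGB2HSV)
m=((hsv[...,1]<70)).astype(np.uint8); 
for r in range(190,300,6):
  k=np.where(m[r,230:320])[0]; print(r,(k.min()+230,k.max()+230) if len(k) else None, c["frame"][r,275], end=' ')
print(ray(c,275,265,.2675),ray(c,275,226,.2355))
A=cv2.convertScaleAbs(cv2.resize(c["frame"][180:310,215:340],(577,600),interpolation=cv2.INTER_CUBIC),alpha=1.8)
cv2.imwrite("pics/w2c.png",A[:,:,::-1])
```

```text
[ 0.60359687 -0.16236955  0.25912737] [ 0.03583408 -0.00774536 -0.00732191]
-0.008 0.0075 [274.3 284.7] -0.008 -0.0245 [274.5 256.7] -0.008 -0.0545 [274.7 237.8] 
0 0.0075 [274.3 269.4] 0 -0.0245 [274.5 243.7] 0 -0.0545 [274.7 226.3] 
0.008 0.0075 [274.3 253.6] 0.008 -0.0245 [274.5 230.3] 0.008 -0.0545 [274.7 214.5] 
0.015 0.0075 [274.3 239.5] 0.015 -0.0245 [274.5 218.3] 0.015 -0.0545 [274.7 204. ] 
190 None [233 172  46] 196 None [87 76 60] 202 None [86 76 61] 208 (np.int64(263), np.int64(284)) [118 111  94] 214 (np.int64(250), np.int64(298)) [118 113  96] 220 (np.int64(245), np.int64(304)) [117 111  96] 226 (np.int64(242), np.int64(308)) [113 109  94] 232 (np.int64(240), np.int64(311)) [85 80 68] 238 (np.int64(238), np.int64(312)) [78 73 62] 244 (np.int64(238), np.int64(312)) [86 82 70] 250 (np.int64(239), np.int64(311)) [105 101  89] 256 (np.int64(238), np.int64(312)) [102  98  85] 262 (np.int64(235), np.int64(314)) [107 103  91] 268 (np.int64(233), np.int64(316)) [104 100  89] 274 (np.int64(232), np.int64(317)) [106 103  91] 280 (np.int64(230), np.int64(319)) [105 102  89] 286 (np.int64(230), np.int64(319)) [104 102  91] 292 (np.int64(230), np.int64(312)) [110  97  85] 298 (np.int64(230), np.int64(310)) [221  20   4] [ 0.60392345 -0.1597032   0.2675    ] [ 0.6038583  -0.15156375  0.2355    ]
```

View pics/w2c.png

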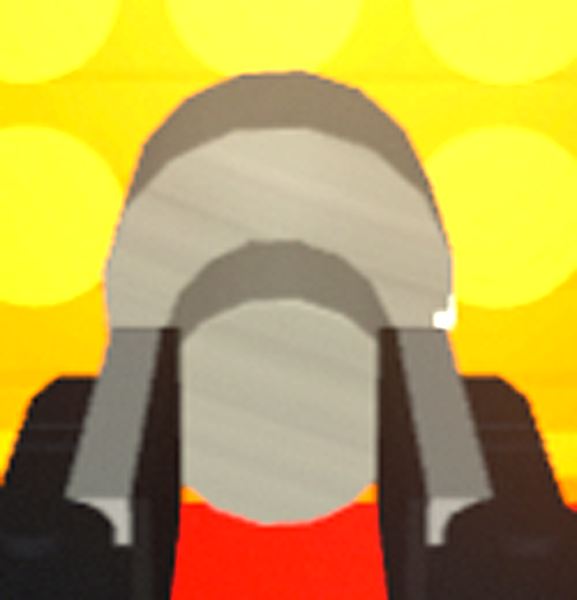

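The grasp is centred and the weight is upright (knob at row 269, exactly as predicted). I carry it to the tray and lower it with a force check.

Run:
```python
from h import *
yaw=.29; x,y=.4255,.374
bot.servo_line([x,y,.26],quat(yaw),velocity=.2)
o=get_obs();print(o["time_s"],o["wrist_force"])
bot.servo_line([x,y,.075],velocity=.12)
f0=get_obs()["wrist_force"][2]
z=.064
while z>.054:
    bot.servo_line([x,y,z],velocity=.04); o=get_obs();print(round(z,4),o["position"][2].round(4),o["wrist_force"][2].round(2))
    if o["wrist_force"][2]-f0>2.5: break
    z-=.001
hand.move_gripper(.05); bot.dwell(.2)
o=get_obs();print(o["gripper_width"],o["wrist_force"],o["time_s"])
bot.servo_line([x,y,.22],velocity=.15)
c=vision.read_camera("wrist");cv2.imwrite("pics/w3.png",c["frame"][:,:,::-1]);print(get_obs()["time_s"])
```

```text
9.5917 [-0.18983627  0.78554979 -1.6229566 ]
0.064 0.0636 -2.9
0.063 0.063 -2.41
0.062 0.062 -2.53
0.061 0.0609 -2.71
0.06 0.0599 -1.97
0.059 0.0596 4.35
0.04998632262221202 [-0.06017671  0.76845054 -0.18387258] 13.5583
14.8333
```

View pics/w3.png

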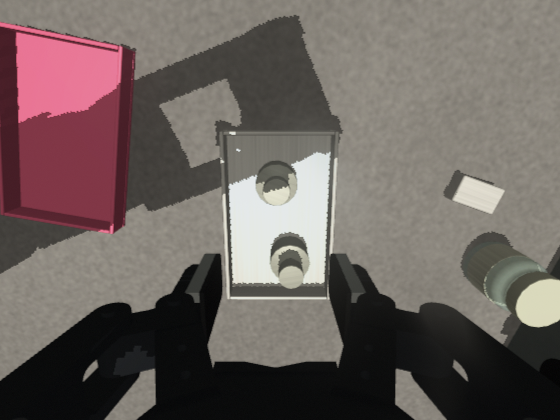

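The weight (276,185) stands upright in the tray beside the spare (290,262). Next I hover over the bar and refine its position from the wrist camera, directly above it in x.

Run:
```python
from h import *
bot.servo_line([.505,-.13,.27],quat(0.),velocity=.25)
hand.move_gripper(.06,60)
c=vision.read_camera("wrist");o=get_obs();print(o["time_s"],o["position"])
f=c["frame"];hsv=cv2.cvtColor(f,cv2.COLOR_RGB2HSV)
u,v=proj(c,[.505,-.13,.1375]);print(u,v)
for y in(-.18,-.16,-.13,-.10,-.08):
    a,r=proj(c,[.505,y,.1375]);r=int(round(r));a=int(a)
    if r>=420: continue
    k=np.where(hsv[r,a-45:a+45,1]<110)[0]+a-45
    if len(k): print(y,r,k.min(),k.max(),ray(c,k.min(),r,.1375)[:2].round(4),ray(c,k.max(),r,.1375)[:2].round(4))
cv2.imwrite("pics/w4.png",f[:,:,::-1])
```

```text
17.35 [ 0.50502733 -0.12974484  0.27001754]
274.62744581394736 197.62922807629755
-0.18 250 229 281 [ 0.4631 -0.1798] [ 0.5109 -0.1797]
-0.16 230 229 281 [ 0.4638 -0.1602] [ 0.5108 -0.1601]
-0.13 198 229 281 [ 0.4649 -0.1304] [ 0.5106 -0.1303]
-0.1 164 229 282 [ 0.466  -0.1005] [ 0.5113 -0.1004]
-0.08 140 229 282 [ 0.4667 -0.0804] [ 0.5111 -0.0803]
```

View pics/w4.png

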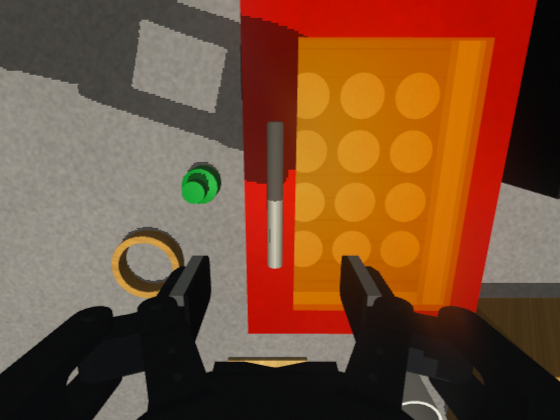

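The bar spans columns 267–282 and rows 122–268, so its axis is at x≈0.5045, its middle at y≈-0.13, with yaw 0. I grip it and follow the arc up.

```bash
cat >> h.py <<'E'
B=np.array([.5045,-.13,.1395])
def arc(t): return B+[.22*(1-np.cos(t))+.047*np.sin(t),0,.22*np.sin(t)+.047*(np.cos(t)-1)]
def show():
    o=get_obs();print(o["time_s"],o["position"].round(4),o["wrist_force"].round(2),round(o["gripper_width"],4),round(o["grip_force"],1))
E
python3 - <<'E'
from h import *
bot.servo_line([B[0],B[1],.18],velocity=.1)
bot.servo_line(B,velocity=.06);show()
hand.move_gripper(.004,40);show()
for t in np.linspace(0,.6,8)[1:]:
    bot.servo_line(arc(t),velocity=.06);show()
c=vision.read_camera("scene");cv2.imwrite("pics/s5.png",c["frame"][:,:,::-1])
E
```

```text
19.225 [ 0.5047 -0.13    0.1396] [ 0.05 -1.49  0.55] 0.06 0.0
19.7917 [ 0.5045 -0.13    0.1395] [-0.13  0.07  0.49] 0.0039 0.0
20.2667 [ 0.5097 -0.13    0.1586] [0.03 0.5  0.14] 0.0039 0.0
20.7417 [ 0.516  -0.13    0.1767] [ 0.36 -0.51 -0.24] 0.0041 0.0
21.2167 [ 0.524  -0.13    0.1942] [0.03 0.19 1.  ] 0.004 0.0
21.6917 [ 0.5334 -0.13    0.211 ] [-0.19  0.03 -1.52] 0.0039 0.0
22.1667 [ 0.5442 -0.13    0.2269] [-0.42 -0.05 -0.45] 0.0038 0.0
22.6417 [ 0.5563 -0.13    0.2418] [-1.15 -0.43 -0.11] 0.0038 0.0
23.1167 [ 0.5697 -0.13    0.2557] [-0.06  0.7  -0.65] 0.0037 0.0
```

View pics/s5.png

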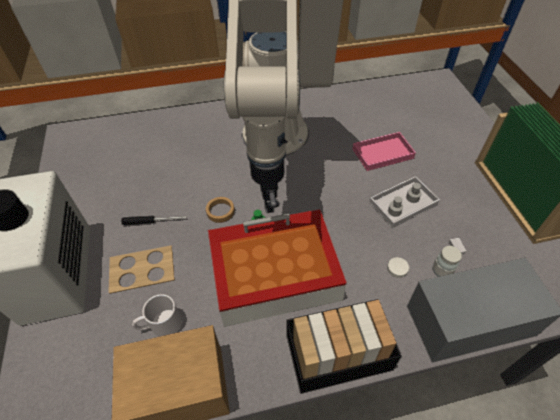

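The fingers closed to 4 mm without taking the bar: grip force is 0 and the hood is still shut in the scene view (bar at (267,222), gripper tip above it at (270,207)). I probe where the bar really is by touching down gently with the closed fingertips.

Run:
```python
from h import *
c=vision.read_camera("wrist");cv2.imwrite("pics/n6.png",c["frame"][:,:,::-1])
a=cv2.imread("pics/scene0.png").astype(int);b=vision.read_camera("scene")["frame"][:,:,::-1].astype(int)
print("hood diff px",(np.abs(a-b).sum(2)[235:300,205:345]>60).sum())
bot.servo_line([B[0],B[1],.22],velocity=.15)
bot.servo_line([B[0],B[1],.172],velocity=.1);show();f0=get_obs()["wrist_force"][2]
z=.170
while z>.142:
    bot.servo_line([B[0],B[1],z],velocity=.05);o=get_obs()
    if o["wrist_force"][2]-f0>4: break
    z-=.002
print(z);show()
```

```text
hood diff px 337
24.5417 [ 0.505  -0.1301  0.1723] [-0.8   0.25  0.72] 0.0042 0.0
0.142
28.0417 [ 0.5044 -0.13    0.1439] [-0.88 -0.52  0.04] 0.0042 0.0
```

No contact down to a tip height of 127 mm, so either the bar or the fingertips are not where I think. I cross-check offline by triangulating the bar from the saved views and projecting the tips.

Run:
```python
from h import *
import pickle
cs=pickle.load(open("c0.pkl","rb"));s=cs["scene"];t=cs["top"]
for y in(-.065,-.13,-.195): print("bar",y,proj(s,[.5045,y,.1375]).round(1),proj(t,[.5045,y,.1375]).round(1))
print("tips s5",proj(s,[.5697,-.13,.2387]).round(1))
for n in("scene0","s5"):
    f=cv2.imread(f"pics/{n}.png");h=cv2.cvtColor(f,cv2.COLOR_BGR2HSV)
    m=((h[...,1]<80)&(h[...,2]>90)).astype(np.uint8);k=np.zeros_like(m);k[212:236,238:298]=m[212:236,238:298]
    for r in range(206,236,3): 
        j=np.where(m[r,238:298])[0]+238;print(n,r,j.min() if len(j) else 0,j.max() if len(j) else 0,end='; ')
    print()
c=vision.read_camera("wrist");h=cv2.cvtColor(c["frame"],cv2.COLOR_RGB2HSV)
cv2.imwrite("pics/n7.png",c["frame"][:,:,::-1])
for y in(-.06,-.07,-.08,-.09,-.1):
    a,r=proj(c,[.5045,y,.1375]).round().astype(int)
    if 0<=r<420: print("w",y,(a,r),"".join("g" if h[r,i,1]<110 else "R" if h[r,i,0]<6 or h[r,i,0]>172 else "o" for i in range(a-60,a+60,3)))
```

```text
bar -0.065 [289.2 215.2] [283.2 198. ]
bar -0.13 [266.4 219.5] [307.6 198.7]
bar -0.195 [243.1 223.8] [331.9 199.3]
tips s5 [269.9 215.2]
scene0 206 238 297; scene0 209 238 297; scene0 212 238 297; scene0 215 238 289; scene0 218 238 286; scene0 221 238 270; scene0 224 244 254; scene0 227 0 0; scene0 230 0 0; scene0 233 0 0; 
s5 206 238 282; s5 209 238 282; s5 212 238 281; s5 215 238 288; s5 218 238 271; s5 221 238 270; s5 224 244 254; s5 227 0 0; s5 230 0 0; s5 233 0 0; 
w -0.06 (np.int64(275), np.int64(114)) gggRRRRRRRRRRRRRRRRRRRRRRRRooooooooooooo
w -0.07 (np.int64(275), np.int64(137)) gggRRRRRRRRRRRRRggggggggggRRoooooooooooo
w -0.08 (np.int64(275), np.int64(159)) gggRRRRRRRRRRRRRggggggggggRRRooooooooooo
w -0.09 (np.int64(275), np.int64(180)) ggggRRRRRRRRRRRRgggggggggoRRRRRooooooooo
w -0.1 (np.int64(275), np.int64(200)) ggggRRRRRRRRRRRRgggggggggoRRRRRRoooooooo
```

The bar is where I placed it (columns 263–290). In the scene view the closed fingertips appear about 8 px (roughly 20 mm) higher than stated, so the real tip reach is shorter. I continue the touch-down to measure it.

Run:
```python
from h import *
f0=np.mean([get_obs()["wrist_force"][2] for _ in range(3)]);z=.143
while z>.122:
    bot.servo_line([B[0],B[1],z],velocity=.05);o=get_obs()
    if o["wrist_force"][2]-f0>4: break
    z-=.0015
print(z);show()
```

```text
0.13849999999999998
29.0917 [ 0.5046 -0.1301  0.1389] [-2.42  0.87  6.55] 0.0036 2.9
```

Contact came at TCP z≈0.139, so the closed tips actually end about 5 mm behind the TCP. I re-grip deeper (TCP≈0.120), with a force check on the way down.

Run:
```python
from h import *
bot.servo_line([B[0]+.001,B[1],.175],velocity=.12)
hand.move_gripper(.05,50)
bot.servo_line([B[0]+.001,B[1],.138],velocity=.1);show();f0=get_obs()["wrist_force"][2]
for z in np.arange(.135,.1185,-.003):
    bot.servo_line([B[0]+.001,B[1],z],velocity=.06);o=get_obs()
    if o["wrist_force"][2]-f0>4: print("touch",z);break
show()
hand.move_gripper(.004,50);show()
```

```text
30.5667 [ 0.5055 -0.13    0.1379] [-0.74  0.02 -0.28] 0.0497 0.0
32.0667 [ 0.5054 -0.13    0.1198] [-0.15 -0.38 -0.74] 0.05 0.0
32.4917 [ 0.5047 -0.13    0.12  ] [-5.01 -1.06  4.88] 0.0122 48.7
```

Gripped: width 12 mm at 49 N. Now I follow the arc up, checking that the grip stays.

Run:
```python
from h import *
B0=np.array([.505,-.13,.120])-B
for t in (.1,.2,.3,.42,.54,.66,.78):
    bot.servo_line(arc(t)+B0,velocity=.06);print(t,end=' ');show()
    o=get_obs()
    if o["grip_force"]<10 or np.abs(o["wrist_force"]).max()>30: print("STOP");break
```

```text
0.1 33.0167 [ 0.5104 -0.13    0.1422] [-5.6  -1.45 -3.66] 0.0119 49.0
0.2 33.5417 [ 0.5181 -0.13    0.1635] [-8.75 -2.92 -0.32] 0.0122 49.2
0.3 34.0667 [ 0.5276 -0.13    0.1836] [-9.3  -2.3   0.98] 0.0119 49.2
0.42 34.6667 [ 0.5416 -0.13    0.2066] [-12.3   -2.46   6.05] 0.0117 49.2
0.54 35.2667 [ 0.5583 -0.1301  0.228 ] [-16.81  -2.54  11.02] 0.0121 49.2
0.66 35.8667 [ 0.5778 -0.1301  0.2476] [-19.61  -1.12  19.05] 0.012 49.2
0.78 36.4667 [ 0.6018 -0.1301  0.2649] [-13.75  -1.68  18.11] 0.012 52.5
```

The grip is firm. The rising force points outward from the hinge, which means my arc runs about 3 mm inside the true one. I shift outward, then go past balance and ease back.

```bash
cat >> h.py <<'E'
H=np.array([.7237,.0905])
def ang():
    p=get_obs()["position"];return np.arctan2(p[2]+.0175-H[1],H[0]-p[0])-.2105
E
python3 - <<'E'
from h import *
off=np.array([.505,-.13,.120])-B
e=0.0035
def go(t,v):
    global e
    d=np.array([-np.cos(t+.21),0,np.sin(t+.21)])
    bot.servo_line(arc(t)+off+d*e,velocity=v);f=get_obs()["wrist_force"]@d
    print(t,"ang",round(ang(),3),"fr",round(f,1),"e",round(e,4),end=' ');show()
    e+=np.clip(f*1e-4,-.0015,.0015)
for t in(.80,.86,.92,.97,1.01): go(t,.05)
bot.dwell(.2);print(ang());show()
E
```

```text
0.8 ang 0.812 fr -5.8 e 0.0035 36.7333 [ 0.6051 -0.1302  0.2673] [ 2.3  -2.26 -5.37] 0.0119 51.4
0.86 ang 0.869 fr 7.7 e 0.0029 37.1583 [ 0.616  -0.1302  0.274 ] [-4.81 -2.89  6.2 ] 0.0117 52.4
0.92 ang 0.926 fr 5.9 e 0.0037 37.5833 [ 0.6275 -0.1301  0.2802] [-4.28 -3.04  4.56] 0.0121 51.9
0.97 ang 0.975 fr 5.6 e 0.0043 37.9667 [ 0.6376 -0.1302  0.2852] [-4.45 -4.33  4.22] 0.0118 51.4
1.01 ang 1.015 fr 4.4 e 0.0049 38.3 [ 0.6461 -0.1302  0.2889] [-1.81 -3.98  4.06] 0.0112 50.9
1.0143164823849744
38.5 [ 0.6459 -0.1301  0.2888] [-1.6  -4.9   3.65] 0.0118 50.9
```

Estimated hood angle is 1.01 rad with small forces. I add a small margin, then ease back to about 0.77 rad.

Run:
```python
from h import *
off=np.array([.505,-.13,.120])-B
e=0.005
def go(t,v):
    global e
    d=np.array([-np.cos(t+.21),0,np.sin(t+.21)])
    bot.servo_line(arc(t)+off+d*e,velocity=v);f=get_obs()["wrist_force"]@d
    print(t,"ang",round(ang(),3),"fr",round(f,1),end=' ');show()
    e+=np.clip(f*1e-4,-.001,.001)
go(1.04,.04);bot.dwell(.3)
for t in(.99,.94,.89,.84,.80,.77): go(t,.04)
bot.dwell(.5);print(ang());show()
# check by wrist-free view: height of red front edge in the scene camera
c=vision.read_camera("scene");h=cv2.cvtColor(c["frame"],cv2.COLOR_RGB2HSV)
m=(((h[...,0]<5)|(h[...,0]>174))&(h[...,1]>180)&(h[...,2]>60)).astype(np.uint8);m[:130]=0
k=max(cv2.findContours(m,cv2.RETR_EXTERNAL,cv2.CHAIN_APPROX_NONE)[0],key=cv2.contourArea)[:,0]
print("red corners TL,TR",k[np.argmin(k.sum(1))],k[np.argmax(k[:,0]-k[:,1])])
for a in(.66,.74,.77,.80,.88):
    r=np.hypot(.25,.012);q=a+np.arctan2(.012,.25)
    P=[[.7237-r*np.cos(q),y,.0905+r*np.sin(q)] for y in(-.295,.035)]
    print(a,[proj(c,p).round(1) for p in P])
t=vision.read_camera("top");cv2.imwrite("pics/n8.png",t["frame"][:,:,::-1])
```

```text
1.04 ang 1.043 fr 4.5 38.825 [ 0.6522 -0.1302  0.2911] [-3.37 -5.96  3.59] 0.0117 50.9
0.99 ang 0.993 fr -0.8 39.5667 [ 0.6413 -0.1301  0.287 ] [ 1.22 -5.48 -0.37] 0.0119 50.4
0.94 ang 0.946 fr -1.8 40.0083 [ 0.6314 -0.1301  0.2828] [ 1.65 -5.11 -1.22] 0.012 50.3
0.89 ang 0.895 fr -0.3 40.45 [ 0.6208 -0.13    0.2779] [ 1.88 -4.74  0.66] 0.0117 50.1
0.84 ang 0.844 fr 0.3 40.8917 [ 0.6104 -0.1301  0.2724] [ 1.38 -4.96  1.17] 0.0119 49.8
0.8 ang 0.803 fr 1.5 41.275 [ 0.6022 -0.13    0.2677] [-0.34 -4.73  1.51] 0.0119 49.5
0.77 ang 0.77 fr 0.7 41.6 [ 0.5959 -0.13    0.2637] [-0.11 -5.11  0.75] 0.0121 49.1
0.77025815191748
42.1 [ 0.5959 -0.13    0.2638] [-0.84 -4.73  1.12] 0.0118 49.1
red corners TL,TR [202 214] [331 191]
0.66 [array([200.8, 212.4]), array([329.7, 189.2])]
0.74 [array([200.4, 213. ]), array([331.7, 189.3])]
0.77 [array([200.3, 213.3]), array([332.5, 189.5])]
0.8 [array([200.1, 213.8]), array([333.3, 189.8])]
0.88 [array([199.9, 215.6]), array([335.6, 191. ])]
```

Run:
```python
from h import *
import pickle
c=pickle.load(open("c0.pkl","rb"))["top"];h=cv2.cvtColor(cv2.imread("pics/n8.png"),cv2.COLOR_BGR2HSV)
m=((h[...,0]<5)|(h[...,0]>174))&(h[...,1]>180)&(h[...,2]>60)
for u in(250,258,262,352,358,365): 
    r=np.where(m[110:240,u])[0]+110;print(u,r.min() if len(r) else 0,r.max() if len(r) else 0)
for a in(.66,.72,.77,.82,.88):
    r=np.hypot(.25,.012);q=a+np.arctan2(.012,.25)
    print(a,[proj(c,[.7237-.25*np.cos(a)+s*np.sin(a),y,.0905+.25*np.sin(a)+s*np.cos(a)]).round(1) for y in(.02,-.28) for s in(0,.012)])
```

```text
250 121 172
258 121 172
262 121 172
352 0 0
358 0 0
365 0 0
0.66 [array([250.1, 181.1]), array([250. , 177.3]), array([373. , 184.4]), array([374. , 180.7])]
0.72 [array([250. , 176.2]), array([250. , 172.1]), array([374.2, 179.6]), array([375. , 175.6])]
0.77 [array([250. , 171.9]), array([250. , 167.6]), array([375.1, 175.4]), array([375.9, 171.2])]
0.82 [array([250. , 167.4]), array([250. , 162.9]), array([375.9, 170.9]), array([376.7, 166.5])]
0.88 [array([250. , 161.7]), array([250. , 157.1]), array([376.9, 165.3]), array([377.7, 160.7])]
```

The top view puts the front edge at row 172, which confirms about 0.77 rad, so I hand in.

```bash
python3 -c "
from h import *
show();print(hand_in())"
```

```text
42.2 [ 0.5959 -0.13    0.2638] [-0.68 -3.98  1.39] 0.0115 49.1
the job is handed in; nothing more can be done
None
```

I handed the job in at 42.2 s with no verdict shown: the weight was upright in the aluminium tray when I let go, the hood went to about 1.04 rad, and it is now held still by its bar at about 0.77 rad; the first grip on the bar missed and I re-gripped lower.

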